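# Move a freshly coated clamp to the green hook with the handling rod

## Robot

A 6-joint arm with a two-finger parallel gripper is mounted at the origin on the work surface. World frame = base frame: x ahead of the robot, y to its left, z up, the work surface at z = 0. Lengths are in m, angles in rad, forces in N, time in s.
With the tool pointing down it reaches from about 0.425 to 0.95 m from the base axis. Payload 3.5 kg.
Tool frame: the origin (TCP) lies midway between the tips of the shut fingers; the grasp point (between the pads) lies 19 mm behind it; z points along the fingers, y is the direction in which the jaws open and shut (so a half turn about z gives the same grasp; the last joint's range is limited). The gripper opens to 85 mm and grips with 20 to 120 N. Pads are 22 mm wide; open, the fingers measure 114 mm over their backs; the gripper's body (76 mm by 85 mm) begins 54 mm behind the grasp point. The pads swing forward as they close: fully open they stand 13 mm farther back than shut.
Start: joints at [1.123, 0.286, 1.577, -0, 1.279, -0.15], TCP at [0.198, 0.645, 0.231] pointing down, gripper open.
Joint ranges: [-2.77, 2.77], [-0.9, 2.22], [0.21, 2.48], [-1.53, 4.67], [0.24, 2.81], [-2.84, 2.84]. Speed limits (rad/s): [2.79, 2.79, 3.14, 3.14, 3.14, 3.14].

## Interface

Orientations are given as [roll, pitch, yaw] about the fixed x, y, z axes, in that order (R = Rz(yaw) Ry(pitch) Rx(roll)).
In Python, from bench import observe, capture, calibration, finish_job gives the robot as it stands.
- The arm moves only by the tool apply_moves, never from a script. Its argument "steps" is a list of rows, each a list of 3 entries, a list of its own where there are three numbers: the turn, a rotation vector about the world's x, y, z in degrees, then the shift along the world's x, y, z in m, then the closure in counts, from 0 (fully open) to 255 (shut). In form: [[[wx, wy, wz], [tx, ty, tz], hand], ...]. A call has 1 to 8 rows; each row is the pose to reach, as a shift and turn from the pose commanded when the call began; what a row does not reach only later rows make up. A row lasts 1/10 s, in which the tool goes at most 50 mm and 8.59 degrees, less where a joint would pass 70% of its speed; a pose out of reach is approached as far as the arm can. A call with a gripper value outside its range is refused whole. The fingers move at their own pace and stop on an object; the grip force is fixed at half the most. Time passes only in rows, so rows that repeat a pose let the fingers close. It gives the time, the measured TCP pose, the force and the opening at its end, in the units of the state.
- observe(): the state, without advancing time (a new reading comes with each control period).
- capture(name): name is "side" or "top" or "wrist"; returns the picture (400x640x3 uint8, red, green, blue); there is no depth.
- calibration(name): a dict with "fx", "fy", "cx", "cy" (pixels), "k1" (the pictures are not rectified: a ray, as slopes to the right and down, at radius r is drawn at 1 + k1 r^2 times it, then the intrinsics apply), "R" (3x3) and "t" (3): a world point X has camera coordinates R X + t. Camera axes: x right, y down, z forward; pixel columns grow to the right and rows downward; lengths in m; the calibration is good to about 2 mm. A picture is of the moment at which its call begins: read the wrist's pose just before it. calibration takes no time and is no camera call; for the wrist camera it gives the pose at the moment of the call.
- finish_job(): hands the job in, once; it reports no verdict.
The state is a dict: "time": time; "q": joint angles; "qd": joint speeds; "joint_efforts": joint torques, N m; "ee_pos": TCP position; "orientation": TCP orientation; "contact_force": force on the tool from outside, world axes, zero at the start; "wrist_torque": the same for the moment, N m; "finger_gap": finger opening in m.
Only numpy, scipy, OpenCV 4.12 (cv2) and the standard library are available. Lean on these libraries where they do the work, as an engineer would, in place of code of your own. Each camera call takes 0.05 s, during which the arm holds its last target. There are 200 camera calls.

## Task

The coating on the red ring clamp is still wet, so the gripper must not touch it: pick up the wooden-handled rod, put its steel end through the clamp's small lower eye, lift the clamp up and off its grey hook and hang it by its large upper hole on the empty green hook. Draw the rod out and lay it down flat on the bench, without dropping it. Leave the blue clamp hanging and the bottle and the parts bin standing where they are.

Things in the scene. Friction and masses are not known exactly. Their poses are not given: they have to be found in the camera images.
- red_clamp: red ring clamp to move, 0.13 kg: upright plate 8 mm thick (x), 44 wide (y), 90 high (20 above to 70 below the origin) with two round holes along x; under it a ring 48 mm across, 24 long, along x, down to 114 mm below the origin. Origin: centre of the upper hole (29 mm diameter), mid thickness; z up. It hangs across the grey hook's arm, its x roughly along the hook's x
- red_clamp_slot (a point): centre of the red clamp's upper hole (29 mm diameter, the hook's arm passes through it), mid thickness
- red_clamp_eye (a point): centre of the red clamp's lower eye (21 mm diameter, for the rod), mid thickness, 34 mm straight below the upper hole's centre
- grey_hook: grey fixed stand that holds the red clamp: base 90 x 80 x 10 mm, post 14 mm diameter, 220 high; origin on the bench in the post's axis. Its arm, a round bar of 8 mm diameter, runs level from the post along -x with its axis 205 mm above the bench to 68 mm out, then turns up; the upturned end reaches 80 mm out and its top is 13 mm above the arm's axis
- grey_hook_seat (a point): point on the axis of the grey hook's arm, 42 mm out from the post's axis; x axis runs along the arm, from its free end towards the post
- green_hook: green stand with an empty hook, where the clamp goes; fixed, same shape, size and frame as the grey hook
- green_hook_seat (a point): point on the axis of the green hook's arm, 42 mm out from the post's axis; x axis runs along the arm, from its free end towards the post
- spare_hook: second grey stand, holding the blue clamp; fixed, same shape, size and frame as the grey hook
- blue_clamp: blue clamp of the same shape, size and frame as the red one, hanging on the spare hook; to be left alone
- rod: handling rod, 0.11 kg, lying on the bench: square wooden handle 90 x 24 x 24 mm and a straight round steel rod of 8 mm diameter out of its +x end. Origin: centre of the handle's underside; x points along the rod to its tip, 160 mm from the origin; it balances about 27 mm ahead of the handle's middle
- rod_grip (a point): centre of the wooden handle, 12 mm above the bench when lying
- rod_tip (a point): very end of the steel rod, 160 mm along the rod's axis from the handle's centre
- oil_bottle: amber bottle with black cap, 46 mm diameter, 120 mm high, standing in front of the spare hook; origin at the centre of its underside; to be left alone
- parts_bin: yellow open bin 100 x 90 x 45 mm on the bench with a few pins; origin at the centre of its underside; to be left alone
There are look-alikes about, which are no part of the job. Several things have the shape of the green_hook; the one meant has the colours described above.

How it is judged:
By the outcome, as a careful person would: the job done as asked, in the order asked, and still so for the second after the job is handed in, with the robot touching nothing.
It also fails if it takes over 72 s, if anything falls off the work surface, if the arm or the gripper's body presses on something with over 40 N, if the wrist force passes 120 N, or if a joint passes its speed limit or range.

## Working session

There is one attempt and no reset: what is moved stays moved. The work goes in short steps, Python scripts to look and compute and a tool call to move; the robot and the scene stay as the last step left them, time stands still between calls to the robot, and variables do not carry over. Pictures are saved under pics/ and viewed, about 8 in all and at most 12, crops included, and the job is handed in when it is done.

Besides the shell and the picture viewer there is one more tool, called after ">>>" as a command line: name --argument value ..., lists and objects as JSON in quotes. apply_moves: Moves the arm, as the interface text tells. Its arguments: {"type":"object","properties":{"steps":{"type":"array","items":{"type":"array"}}},"required":["steps"]}

```bash
mkdir -p pics; ls; python3 - <<'E'
from bench import *
import cv2,numpy as np
s=observe();print({k:np.round(v,3).tolist() for k,v in s.items()})
for n in("side","top"):
    im=capture(n);c=calibration(n);print(n,{k:np.round(v,3).tolist() for k,v in c.items()})
    cv2.imwrite(f"pics/{n}0.png",im[:,:,::-1])
E
```

```text
pics
{'time': 0.0, 'q': [1.123, 0.287, 1.578, -0.0, 1.279, -0.15], 'qd': [-0.002, -0.001, 0.0, -0.001, 0.0, 0.001], 'joint_efforts': [-0.001, -40.597, -29.263, -0.0, 0.006, -0.0], 'ee_pos': [0.198, 0.645, 0.23], 'orientation': [-3.139, -0.0, 2.844], 'contact_force': [-0.091, -0.675, 0.274], 'wrist_torque': [-0.05, -0.02, 0.017], 'finger_gap': 0.085}
side {'fx': 506.531, 'fy': 506.531, 'cx': 311.823, 'cy': 201.636, 'k1': 0.013, 'R': [[-0.995, -0.104, -0.014], [-0.066, 0.723, -0.688], [0.081, -0.683, -0.726]], 't': [0.518, 0.157, 1.479]}
top {'fx': 459.571, 'fy': 459.571, 'cx': 319.454, 'cy': 201.514, 'k1': -0.108, 'R': [[-0.021, -1.0, -0.005], [-0.983, 0.022, -0.185], [0.185, 0.001, -0.983]], 't': [-0.043, 0.55, 1.263]}
```

View pics/side0.png

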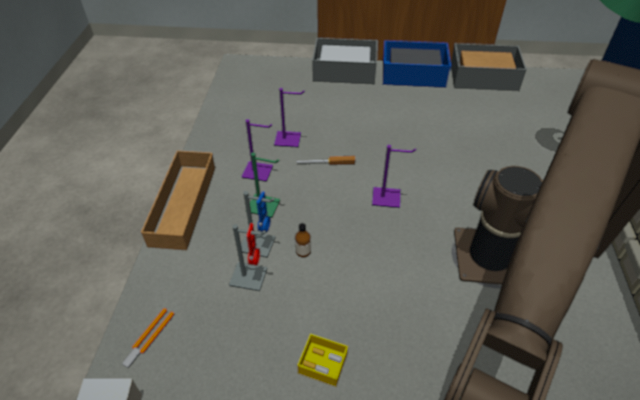

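View pics/top0.png

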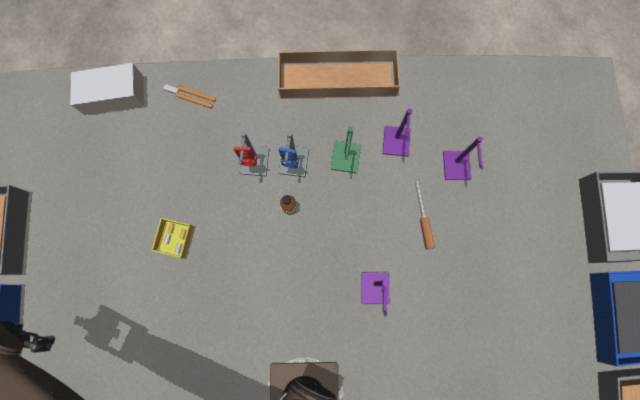

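The side view shows, left to right near the arm: the red clamp on a grey hook at (253,245), the blue clamp at (263,212), the green hook at (258,180), the bottle at (303,240) and the bin at (324,358). The rod lies at (300-355,160).

Hook look-alikes in the top view are three purple stands at (397,140), (458,165) and (375,288), plus the grey ones at (255,160) and (295,160). The only green stand is at (346,155), and that is the one described. The red clamp is at (246,155). The rod is at (417-433,182-248) with its tip away from the robot. I'll confirm with an enlarged crop and measure.

```bash
cat > h.py <<'E'
import cv2,numpy as np
from bench import *
def ray(c,u,v):
    K=np.array([[c["fx"],0,c["cx"]],[0,c["fy"],c["cy"]],[0,0,1.]])
    p=cv2.undistortPoints(np.array([[[u,v]]],float),K,np.array([c["k1"],0,0,0.]))[0,0]
    R=np.array(c["R"]);o=-R.T@np.array(c["t"]);d=R.T@np.array([p[0],p[1],1.]);return o,d/np.linalg.norm(d)
def onz(c,u,v,z):
    o,d=ray(c,u,v);return o+d*(z-o[2])/d[2]
def tri(*rs):
    A=np.zeros((3,3));b=np.zeros(3)
    for o,d in rs:
        M=np.eye(3)-np.outer(d,d);A+=M;b+=M@o
    x=np.linalg.solve(A,b);return x,[np.linalg.norm((np.eye(3)-np.outer(d,d))@(x-o)) for o,d in rs]
def proj(c,X):
    K=np.array([[c["fx"],0,c["cx"]],[0,c["fy"],c["cy"]],[0,0,1.]])
    return cv2.projectPoints(np.array([X],float),cv2.Rodrigues(np.array(c["R"]))[0],np.array(c["t"],float),K,np.array([c["k1"],0,0,0.]))[0].ravel()
E
python3 - <<'E'
from h import *
t=cv2.imread("pics/top0.png");s=cv2.imread("pics/side0.png")
a=cv2.resize(t[115:255,225:445],None,fx=3.6,fy=3.6,interpolation=cv2.INTER_CUBIC)
cv2.imwrite("pics/c1.png",a)
b=cv2.resize(s[140:300,220:370],None,fx=3.7,fy=3.7,interpolation=cv2.INTER_CUBIC)
cv2.imwrite("pics/c2.png",b)
E
```

```text
(no output)
```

View pics/c1.png

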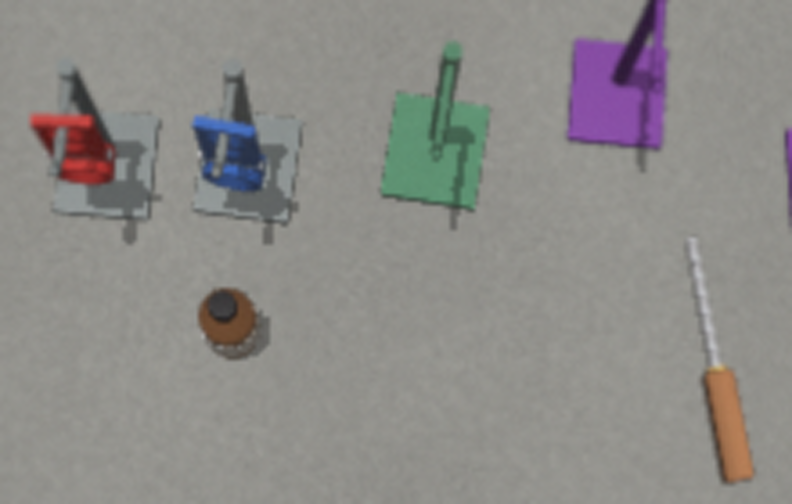

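View pics/c2.png

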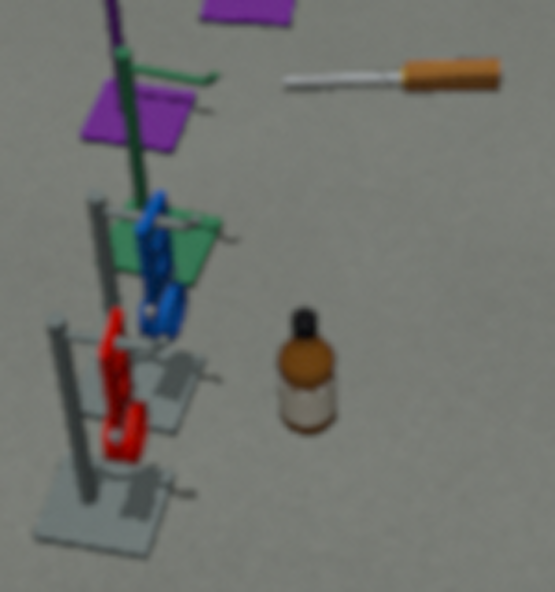

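The crops confirm the green stand (top-crop base corners (397,92), (490,105), (475,210), (380,197)), the red clamp on the left grey stand, and the rod with its tip at (691,238) and handle end at (738,481). Next I'll turn these into positions.

```bash
python3 - <<'E'
from h import *
c=calibration("top");cs=calibration("side")
T=lambda u,v,z:onz(c,225+u/3.6,115+v/3.6,z)
P=lambda n,u,v,z:print(n,np.round(T(u,v,z)*1000,1))
S=lambda n,u,v,z:print(n,"side",np.round(onz(cs,220+u/3.7,140+v/3.7,z)*1000,1))
for n,p in dict(gTL=(397,92),gTR=(490,105),gBR=(475,210),gBL=(380,197),rTR=(160,115),rBR=(150,220),rBL=(52,210)).items():P(n,*p,.01)
P("gpost",452,46,.22);P("gtip",436,153,.218);P("rpost",68,68,.22);P("rtip",57,170,.218);P("bpost",233,70,.22)
S("gpost",123,50,.22);S("gtip",212,77,.218);S("rpost",57,323,.22);S("rtip",166,346,.218)
P("rodtip",691,238,.012);P("hfront",718,370,.018);P("hback",738,481,.012)
S("rodtip",284,82,.012);S("hback",500,75,.012)
P("clampL",33,119,.2145);P("clampR",107,119,.2145)
P("bottletop",222,304,.12)
t=cv2.cvtColor(cv2.imread("pics/top0.png"),cv2.COLOR_BGR2HSV)
m=cv2.inRange(t,(5,100,80),(20,255,255));m[:180]=0;m[:,:410]=0;m[260:]=0;m[:,445:]=0
q=cv2.findNonZero(m);r=cv2.minAreaRect(q);print(r)
for b in cv2.boxPoints(r):print(np.round(onz(c,*b,.018)*1000,1))
E
```

```text
gTL [ 743.2 -107.5   10. ]
gTR [ 730.1 -185.4   10. ]
gBR [ 639.4 -169.3   10. ]
gBL [652.3 -90.7  10. ]
rTR [727.8  92.4  10. ]
rBR [637.1 100.6  10. ]
rBL [647.7 182.6  10. ]
gpost [ 707.9 -139.8  220. ]
gtip [ 629.3 -125.8  218. ]
rpost [698.2 134.9 220. ]
rtip [623.3 142.1 218. ]
bpost [693.5  16.7 220. ]
gpost side [ 702.6 -136.7  220. ]
gtip side [ 628.8 -113.8  218. ]
rpost side [696.  145.1 220. ]
rtip side [619.1 156.7 218. ]
rodtip [ 611.3 -347.6   12. ]
hfront [ 499.4 -361.7   18. ]
hback [ 409.3 -373.9   12. ]
rodtip side [ 608.  -338.8   12. ]
hback side [ 407.9 -366.3   12. ]
clampL [662.5 160.5 214.5]
clampR [661.1 107.3 214.5]
bottletop [543.3  33.2 120. ]
((426.826904296875, 232.13461303710938), (31.57469367980957, 7.844644069671631), 78.69007110595703)
[ 500.8 -348.3   18. ]
[ 504.8 -371.3   18. ]
[ 413.7 -383.9   18. ]
[ 409.8 -361.1   18. ]
```

>>> apply_moves --steps '[[[0,0,-60],[0.252,-0.295,0.07],0],[[0,0,-60],[0.252,-0.295,0.07],0],[[0,0,-60],[0.252,-0.295,0.07],0],[[0,0,-60],[0.252,-0.295,0.07],0],[[0,0,-60],[0.252,-0.295,0.07],0],[[0,0,-60],[0.252,-0.295,0.07],0],[[0,0,-60],[0.252,-0.295,0.07],0],[[0,0,-60],[0.252,-0.295,0.07],0]]'

```text
time: 0.9
ee_pos: [0.451, 0.3482, 0.3014]
orientation: [-3.141, 0.0, 1.793]
contact_force: [-0.3, -0.2, -0.3]
finger_gap: 0.0855
```

>>> apply_moves --steps '[[[0,0,-60],[0.05,-0.35,0],0],[[0,0,-60],[0.05,-0.35,0],0],[[0,0,-60],[0.05,-0.35,0],0],[[0,0,-60],[0.05,-0.35,0],0],[[0,0,-60],[0.05,-0.35,0],0],[[0,0,-60],[0.05,-0.35,0],0],[[0,0,-60],[0.05,-0.35,0],0],[[0,0,-60],[0.05,-0.35,0],0]]'

```text
time: 1.7
ee_pos: [0.5001, -0.0045, 0.3008]
orientation: [3.141, 0.002, 0.741]
contact_force: [0.6, 0.1, -1.1]
finger_gap: 0.0853
```

>>> apply_moves --steps '[[[0,0,-35],[-0.024,-0.363,-0.1],0],[[0,0,-35],[-0.024,-0.363,-0.1],0],[[0,0,-35],[-0.024,-0.363,-0.1],0],[[0,0,-35],[-0.024,-0.363,-0.1],0],[[0,0,-35],[-0.024,-0.363,-0.1],0],[[0,0,-35],[-0.024,-0.363,-0.1],0],[[0,0,-35],[-0.024,-0.363,-0.1],0],[[0,0,-35],[-0.024,-0.363,-0.1],0]]'

```text
time: 2.5
ee_pos: [0.4752, -0.3647, 0.1993]
orientation: [-3.14, 0.001, 0.138]
contact_force: [0.6, 0.2, -0.2]
finger_gap: 0.0853
```

```bash
python3 - <<'E'
from h import *
s=observe();print(s["ee_pos"],s["orientation"])
c=calibration("wrist");im=capture("wrist")[:,:,::-1];cv2.imwrite("pics/w1.png",im)
h=cv2.cvtColor(np.ascontiguousarray(im),cv2.COLOR_BGR2HSV)
m=cv2.inRange(h,(5,100,60),(20,255,255))
k=max(cv2.findContours(m,0,2)[0],key=cv2.contourArea);r=cv2.minAreaRect(k);print(r)
for b in cv2.boxPoints(r):print(np.round(b),np.round(onz(c,*b,.024)*1000,1))
E
```

```text
[ 0.47521876 -0.36465463  0.1993127 ] [-3.13984598e+00  1.44212224e-03  1.37921246e-01]
((317.0, 193.0), (82.0, 20.0), 90.0)
[307. 152.] [ 501.  -349.9   24. ]
[327. 152.] [ 503.9 -370.5   24. ]
[327. 234.] [ 411.1 -384.4   24. ]
[307. 234.] [ 408.  -361.8   24. ]
```

View pics/w1.png

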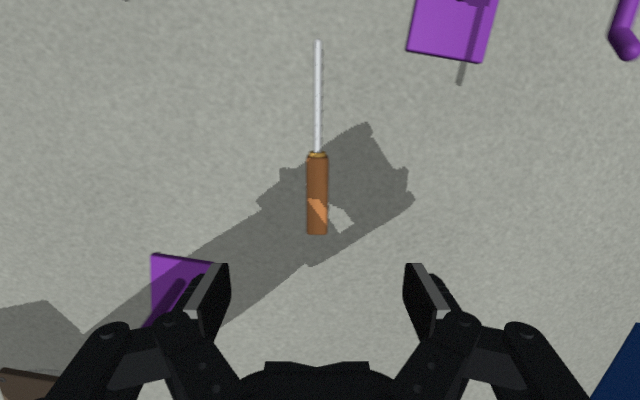

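The wrist view shows the rod centred at column 317 and in line with the tool (handle rows 152-234), with the jaws straddling it. I'll descend and grip.

>>> apply_moves --steps '[[[0,0,0],[0.001,0.001,-0.05],0],[[0,0,0],[0.001,0.001,-0.1],0],[[0,0,0],[0.001,0.001,-0.14],0],[[0,0,0],[0.001,0.001,-0.17],0],[[0,0,0],[0.001,0.001,-0.185],0],[[0,0,0],[0.001,0.001,-0.196],0],[[0,0,0],[0.001,0.001,-0.196],0],[[0,0,0],[0.001,0.001,-0.196],0]]'

```text
time: 3.35
ee_pos: [0.4781, -0.3624, 0.0069]
orientation: [3.139, -0.002, 0.139]
contact_force: [0.6, -0.6, -0.0]
finger_gap: 0.0854
```

>>> apply_moves --steps '[[[0,0,0],[0,0,0],120],[[0,0,0],[0,0,0],160],[[0,0,0],[0,0,0],200],[[0,0,0],[0,0,0],255],[[0,0,0],[0,0,0],255],[[0,0,0],[0,0,0],255],[[0,0,0],[0,0,0],255],[[0,0,0],[0,0,0],255]]'

```text
time: 4.15
ee_pos: [0.4775, -0.3623, 0.0061]
orientation: [3.14, -0.001, 0.139]
contact_force: [-0.7, -0.1, 4.4]
finger_gap: 0.0227
```

>>> apply_moves --steps '[[[0,0,0],[0,0,0.015],255],[[0,0,0],[0,0,0.05],255],[[0,0,0],[0,0,0.09],255],[[0,0,0],[0,0,0.13],255],[[0,0,0],[0,0,0.17],255],[[0,0,0],[0,0,0.21],255],[[0,0,0],[0,0,0.25],255],[[0,0,0],[0,0,0.27],255]]'

```text
time: 4.95
ee_pos: [0.4775, -0.3621, 0.2801]
orientation: [3.137, -0.003, 0.139]
contact_force: [-0.2, -0.6, -1.1]
finger_gap: 0.0224
```

>>> apply_moves --steps '[[[0,0,-2],[-0.002,0.03,0.01],255],[[0,0,-4],[-0.004,0.06,0.01],255],[[0,0,-6],[-0.006,0.1,0.01],255],[[0,0,-8],[-0.008,0.14,0.01],255],[[0,0,-10],[-0.01,0.18,0.01],255],[[0,0,-11],[-0.01,0.22,0.01],255],[[0,0,-12],[-0.01,0.255,0.01],255],[[0,0,-13],[-0.01,0.28,0.01],255]]'

```text
time: 5.75
ee_pos: [0.4659, -0.0792, 0.285]
orientation: [-3.141, 0.001, -0.088]
contact_force: [0.5, -0.3, -1.4]
finger_gap: 0.0225
```

>>> apply_moves --steps '[[[0,0,0],[0,0.03,0],255],[[0,0,0],[0,0.06,0],255],[[0,0,0],[0,0.1,0],255],[[0,0,0],[0,0.14,0],255],[[0,0,0],[-0.005,0.18,0],255],[[0,0,0],[-0.007,0.21,0],255],[[0,0,0],[-0.007,0.227,0],255],[[0,0,0],[-0.007,0.235,0],255]]'

```text
time: 6.55
ee_pos: [0.4589, 0.1548, 0.2849]
orientation: [3.142, 0.002, -0.086]
contact_force: [-0.3, 0.9, -0.5]
finger_gap: 0.0225
```

```bash
python3 - <<'E'
from h import *
s=observe();print(s["ee_pos"],s["orientation"],s["contact_force"],s["finger_gap"])
for n in("wrist","side","top"):
    im=capture(n)[:,:,::-1];cv2.imwrite(f"pics/{n}2.png",im)
w=cv2.imread("pics/wrist2.png");s=cv2.imread("pics/side2.png")
t=cv2.imread("pics/top2.png")
a=cv2.resize(w,(640,400))
b=cv2.resize(s[180:300,220:340],(395,395),interpolation=cv2.INTER_CUBIC);d=cv2.resize(t[120:220,200:300],(395,395),interpolation=cv2.INTER_CUBIC)
W=cv2.resize(w,(790,494))[:400]
o=np.zeros((600,800,3),np.uint8);
cv2.imwrite("pics/m2.png",np.vstack([cv2.resize(w[:330],(800,412))[:,5:795],np.hstack([b,d])])[:600+207][:807])
cv2.imwrite("pics/m2.png",cv2.resize(cv2.imread("pics/m2.png"),(580,592)))
E
```

```text
[0.45891435 0.15476151 0.284911  ] [ 3.14152080e+00  1.51223786e-03 -8.59649414e-02] [-0.30347558  0.85516716 -0.53408795] 0.02246609352245438
```

View pics/m2.png

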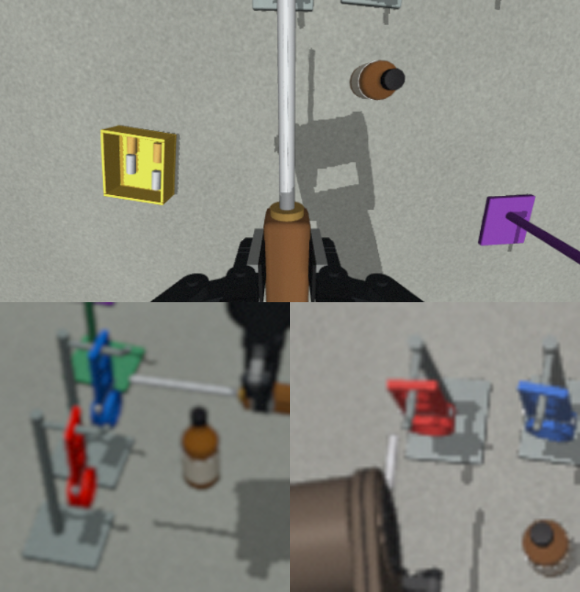

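The rod is held straight. The side crop shows the tip at (132,77) and the clamp with its ring hanging clear. Now I'll triangulate the tip and measure the clamp.

```bash
python3 - <<'E'
from h import *
c=calibration("top");cs=calibration("side")
x,e=tri(ray(c,235.5,166.6),ray(cs,274.6,211.9));print("tip",np.round(x*1000,1),np.round(np.array(e)*1000,1))
t=cv2.cvtColor(cv2.imread("pics/top0.png"),cv2.COLOR_BGR2HSV)
m=cv2.inRange(t,(0,150,60),(6,255,255))|cv2.inRange(t,(174,150,60),(180,255,255));m[:,:225]=0;m[:,270:]=0;m[:130]=0;m[185:]=0
for v in range(144,170):
    q=np.where(m[v])[0]
    if len(q):print(v,q.min(),q.max(),t[v,q,2].tolist())
s=cv2.cvtColor(cv2.imread("pics/side0.png"),cv2.COLOR_BGR2HSV)
m=cv2.inRange(s,(0,150,60),(6,255,255))|cv2.inRange(s,(174,150,60),(180,255,255))
k=max(cv2.findContours(m,0,2)[0],key=cv2.contourArea);print(cv2.boundingRect(k),cv2.approxPolyDP(k,1.5,True).reshape(-1,2).tolist())
for p in [(.662,.135,.2145),(.662,.157,.2145),(.662,.113,.2145),(.662,.135,.16),(.662,.135,.08)]:print(p,"top",proj(c,p).round(1),"side",proj(cs,p).round(1))
E
```

```text
tip [592.9 142.7 285.8] [0.8 0.8]
147 247 249 [175, 170, 167]
148 234 250 [191, 192, 192, 192, 192, 194, 195, 194, 194, 194, 193, 194, 194, 194, 195, 189, 135]
149 234 250 [161, 160, 159, 159, 159, 170, 174, 174, 175, 175, 174, 174, 173, 185, 188, 184, 128]
150 235 250 [111, 110, 110, 116, 128, 126, 125, 123, 127, 129, 126, 97]
151 236 251 [87, 89, 106, 119, 133, 137, 126, 109, 95, 88, 82, 79]
152 237 251 [88, 104, 123, 141, 144, 136, 119, 95, 84, 82, 81]
153 237 252 [86, 89, 121, 126, 132, 115, 93, 84, 83, 83, 77]
154 238 252 [85, 116, 116, 115, 103, 89, 84, 82, 83, 81]
155 244 254 [141, 144, 140, 128, 105, 87, 85, 84, 82, 81, 106]
156 244 253 [134, 139, 134, 119, 101, 87, 85, 84, 83, 83]
157 244 253 [100, 102, 100, 94, 91, 86, 81, 82, 83, 84]
158 250 253 [91, 88, 85, 85]
159 243 253 [154, 152, 144, 147, 149, 148, 132, 120, 111, 106, 101]
160 243 255 [179, 187, 184, 186, 187, 182, 156, 145, 143, 163, 159, 130, 110]
161 243 255 [173, 183, 183, 185, 184, 167, 153, 146, 146, 172, 169, 150, 125]
162 243 255 [124, 137, 142, 146, 148, 142, 132, 122, 132, 148, 153, 146, 123]
163 242 255 [97, 116, 129, 140, 146, 151, 150, 148, 144, 143, 135, 119, 106, 105]
164 244 254 [131, 141, 148, 153, 155, 153, 149, 143, 133, 116, 95]
165 248 253 [145, 144, 141, 134, 121, 108]
(247, 223, 13, 42) [[250, 223], [247, 233], [250, 250], [248, 261], [249, 263], [256, 264], [259, 255], [258, 249], [254, 247], [254, 236], [250, 233], [252, 229], [252, 224]]
(0.662, 0.135, 0.2145) top [244. 148.] side [249.7 226.6]
(0.662, 0.157, 0.2145) top [235.5 148.2] side [248.  233.3]
(0.662, 0.113, 0.2145) top [252.5 147.8] side [251.3 220.1]
(0.662, 0.135, 0.16) top [247.4 154. ] side [251.8 240.2]
(0.662, 0.135, 0.08) top [251.8 162.1] side [254.7 258.8]
```

>>> apply_moves --steps '[[[0,0,0],[0,0.002,-0.03],255],[[0,0,0],[0,0.002,-0.07],255],[[0,0,0],[0,0.002,-0.1],255],[[0,0,0],[0,0.002,-0.12],255],[[0,0,0],[0,0.002,-0.13],255],[[0,0,0],[0.02,0,-0.13],255],[[0,0,0],[0.03,0,-0.13],255],[[0,0,0],[0.03,0,-0.13],255]]'

```text
time: 7.5
ee_pos: [0.492, 0.1527, 0.1566]
orientation: [-3.141, -0.002, -0.09]
contact_force: [0.3, -0.2, -0.8]
finger_gap: 0.0226
```

```bash
python3 - <<'E'
from h import *
c=calibration("top");cs=calibration("side")
print("FK tip proj",proj(c,(.595,.143,.291)),proj(cs,(.595,.143,.291)))
s=observe();print(s["ee_pos"],s["orientation"],s["contact_force"])
p=np.array(s["ee_pos"]);y=s["orientation"][2]
tip=p+137e-3*np.array([np.cos(y),np.sin(y),0])+[0,0,.006];print("tip",tip,proj(c,tip),proj(cs,tip))
for n in("wrist","side","top"):
    im=capture(n)[:,:,::-1];cv2.imwrite(f"pics/{n}3.png",im)
w=cv2.imread("pics/wrist3.png");s=cv2.imread("pics/side3.png");t=cv2.imread("pics/top3.png")
I=lambda a:cv2.resize(a,(400,400),interpolation=cv2.INTER_CUBIC)
o=np.hstack([I(w[0:160,240:400]),I(s[210:280,230:300])])
cv2.imwrite("pics/m3.png",o)
E
```

```text
FK tip proj [234.99382821 165.50717302] [273.24235964 210.36835704]
[0.49197402 0.15269675 0.15662479] [-3.14123801e+00 -2.44650747e-03 -8.96974680e-02] [ 0.26783526 -0.18957579 -0.75059969]
tip [0.62842326 0.14042467 0.16262479] [245.04518947 165.9395874 ] [264.07175661 242.14740606]
```

View pics/m3.png

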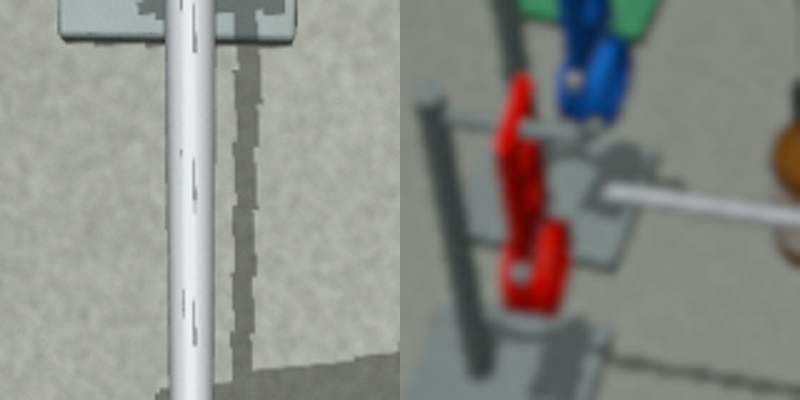

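The side crop shows the tip at (605,190), just in front of the plate. The rod line passes the expected eye spot (535,187) within about 1 px. I'll trim by +3 mm in y and -2 mm in z, then insert 52 mm.

>>> apply_moves --steps '[[[0,0,0],[0,0.003,-0.002],255],[[0,0,0],[0,0.003,-0.002],255],[[0,0,0],[0.01,0.002,-0.002],255],[[0,0,0],[0.02,0.001,-0.002],255],[[0,0,0],[0.025,0.001,-0.002],255],[[0,0,0],[0.03,0.0,-0.002],255],[[0,0,0],[0.035,0,-0.002],255],[[0,0,0],[0.035,0,-0.002],255]]'

```text
time: 8.45
ee_pos: [0.5257, 0.1532, 0.1533]
orientation: [-3.142, -0.0, -0.089]
contact_force: [-0.2, 0.5, -2.0]
finger_gap: 0.0229
```

```bash
python3 - <<'E'
from h import *
s=observe();print(s["ee_pos"],s["orientation"],s["contact_force"])
for n in("side","top"):
    im=capture(n)[:,:,::-1];cv2.imwrite(f"pics/{n}4.png",im)
s=cv2.imread("pics/side4.png");t=cv2.imread("pics/top4.png")
I=lambda a:cv2.resize(a,(400,400),interpolation=cv2.INTER_CUBIC)
cv2.imwrite("pics/m4.png",np.hstack([I(s[210:280,230:300]),I(t[125:195,215:285])]))
def m(f):
    h=cv2.cvtColor(cv2.imread(f),cv2.COLOR_BGR2HSV)
    k=cv2.inRange(h,(0,150,60),(6,255,255))|cv2.inRange(h,(174,150,60),(180,255,255))
    return cv2.boundingRect(max(cv2.findContours(k,0,2)[0],key=cv2.contourArea))
print(m("pics/side0.png"),m("pics/side4.png"),m("pics/top0.png"),m("pics/top4.png"))
E
```

```text
[0.52567627 0.15315853 0.15328642] [-3.14156043e+00 -1.48190698e-04 -8.86552117e-02] [-0.16495418  0.51856122 -2.03756681]
(247, 223, 13, 42) (247, 223, 13, 42) (234, 147, 22, 19) (234, 147, 22, 19)
```

View pics/m4.png

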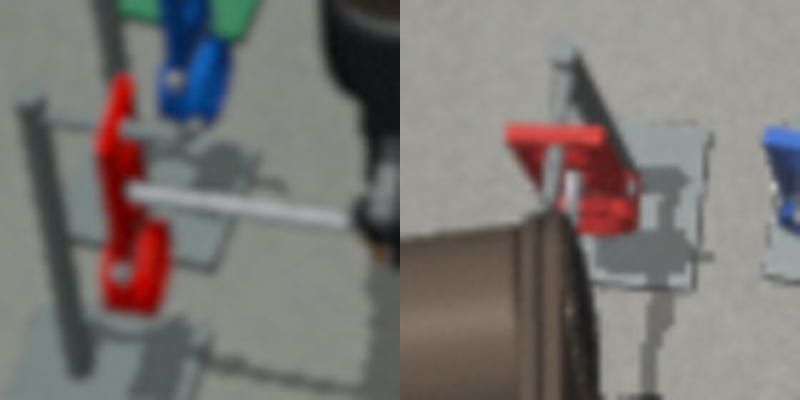

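The side crop shows the rod meeting the plate at (125,190), where the eye is. The clamp hasn't moved and there is no force, so I'll go deeper.

>>> apply_moves --steps '[[[0,0,0],[0.005,0,0],255],[[0,0,0],[0.01,-0.001,0],255],[[0,0,0],[0.014,-0.001,0],255],[[0,0,0],[0.018,-0.001,0],255],[[0,0,0],[0.018,-0.001,0],255]]'

```text
time: 9.05
ee_pos: [0.5436, 0.1522, 0.1534]
orientation: [-3.142, -0.0, -0.089]
contact_force: [-0.7, -0.2, -1.2]
finger_gap: 0.0227
```

```bash
cat >> h.py <<'E'
def red(im):
    h=cv2.cvtColor(np.ascontiguousarray(im[:,:,::-1]),cv2.COLOR_BGR2HSV)
    k=cv2.inRange(h,(0,150,60),(6,255,255))|cv2.inRange(h,(174,150,60),(180,255,255))
    return cv2.boundingRect(max(cv2.findContours(k,0,2)[0],key=cv2.contourArea))
def look():
    s=observe();print(s["time"],np.round(s["ee_pos"],4),np.round(s["orientation"],3),np.round(s["contact_force"],2),np.round(s["wrist_torque"],3))
    for n in("side","top"):
        im=capture(n);cv2.imwrite(f"pics/{n}_last.png",im[:,:,::-1]);print(n,red(im))
E
python3 -c "from h import *;look()"
```

```text
9.05 [0.5436 0.1522 0.1534] [-3.142 -0.    -0.089] [-0.67 -0.17 -1.2 ] [ 0.043 -0.021 -0.018]
side (247, 223, 13, 42)
top (234, 147, 22, 19)
```

>>> apply_moves --steps '[[[0,-1,0],[0,0,0.003],255],[[0,-2,0],[0,0,0.006],255],[[0,-2,0],[0,0,0.009],255],[[0,-2,0],[0,0,0.012],255],[[0,-2,0],[0,0,0.015],255],[[0,-2,0],[0,0,0.018],255],[[0,-2,0],[0,0,0.018],255],[[0,-2,0],[0,0,0.018],255]]'

```text
time: 9.95
ee_pos: [0.5431, 0.1523, 0.1714]
orientation: [-3.138, -0.035, -0.089]
contact_force: [-0.2, 0.2, -2.2]
finger_gap: 0.0227
```

```bash
python3 - <<'E'
from h import *
look()
I=lambda a:cv2.resize(a,(400,400),interpolation=cv2.INTER_CUBIC)
s=cv2.imread("pics/side_last.png");t=cv2.imread("pics/top_last.png")
cv2.imwrite("pics/m5.png",np.hstack([I(s[210:280,230:300]),I(t[125:195,215:285])]))
E
```

```text
9.95 [0.5431 0.1523 0.1714] [-3.138 -0.035 -0.089] [-0.21  0.22 -2.18] [-0.007  0.168  0.01 ]
side (247, 220, 11, 41)
top (233, 146, 23, 18)
```

View pics/m5.png

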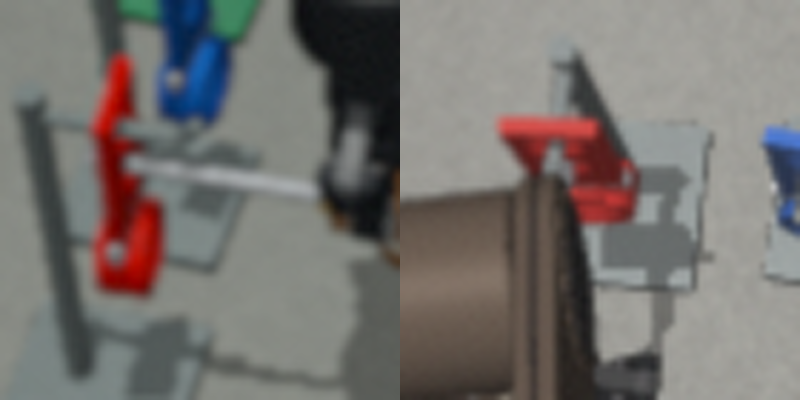

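The clamp now hangs on the rod: its top edge in the side crop rose from row 75 to 57, about 13 mm. I'll raise it slightly more and draw it off along the arm.

>>> apply_moves --steps '[[[0,0,0],[0,0,0.002],255],[[0,0,0],[-0.005,0,0.002],255],[[0,0,0],[-0.013,0.001,0.002],255],[[0,0,0],[-0.022,0.002,0.002],255],[[0,0,0],[-0.032,0.003,0.002],255],[[0,0,0],[-0.042,0.004,0.002],255],[[0,0,0],[-0.051,0.005,0.002],255],[[0,0,0],[-0.058,0.005,0.002],255]]'

```text
time: 10.85
ee_pos: [0.484, 0.1575, 0.1733]
orientation: [-3.138, -0.035, -0.088]
contact_force: [0.5, -0.3, -2.7]
finger_gap: 0.0228
```

```bash
python3 -c "from h import *;look()"
```

```text
10.85 [0.484  0.1575 0.1733] [-3.138 -0.035 -0.088] [ 0.54 -0.32 -2.72] [0.023 0.145 0.004]
side (268, 223, 12, 41)
top (231, 169, 22, 16)
```

>>> apply_moves --steps '[[[0,0,0],[-0.005,0.001,0.003],255],[[0,0,0],[-0.012,0.001,0.012],255],[[0,0,0],[-0.015,0.001,0.03],255],[[0,0,0],[-0.015,0.001,0.055],255],[[0,0,0],[-0.015,0.001,0.08],255],[[0,0,0],[-0.015,0.001,0.105],255],[[0,0,0],[-0.015,0.001,0.128],255],[[0,0,0],[-0.015,0.001,0.14],255]]'

```text
time: 11.75
ee_pos: [0.4707, 0.1584, 0.3168]
orientation: [-3.137, -0.04, -0.089]
contact_force: [0.9, -0.5, -0.7]
finger_gap: 0.0224
```

>>> apply_moves --steps '[[[0,0,0],[0,-0.004,0],255],[[0,0,0],[0,-0.012,0],255],[[0,0,0],[0,-0.024,0],255],[[0,0,0],[0,-0.04,0],255],[[0,0,0],[0,-0.06,0],255],[[0,0,0],[0,-0.08,0],255],[[0,0,0],[0,-0.1,0],255],[[0,0,0],[0,-0.12,0],255]]'

```text
time: 12.55
ee_pos: [0.4691, 0.0366, 0.3115]
orientation: [-3.139, -0.032, -0.089]
contact_force: [0.2, -0.6, -2.2]
finger_gap: 0.0225
```

>>> apply_moves --steps '[[[0,0,-0.6],[0.002,-0.02,0],255],[[0,0,-1.2],[0.004,-0.04,0],255],[[0,0,-2],[0.008,-0.06,0],255],[[0,0,-3],[0.012,-0.08,0],255],[[0,0,-4],[0.015,-0.1,0],255],[[0,0,-4.7],[0.018,-0.117,0],255],[[0,0,-5.2],[0.02,-0.13,0],255],[[0,0,-5.2],[0.02,-0.137,0],255]]'

```text
time: 13.35
ee_pos: [0.4895, -0.1001, 0.3121]
orientation: [-3.138, -0.033, -0.181]
contact_force: [-0.1, -0.4, -1.9]
finger_gap: 0.0229
```

```bash
python3 -c "from h import *;look()"
```

```text
13.35 [ 0.4895 -0.1001  0.3121] [-3.138 -0.033 -0.181] [-0.12 -0.41 -1.85] [-0.026  0.151 -0.064]
side (279, 114, 11, 42)
top (337, 147, 21, 19)
```

>>> apply_moves --steps '[[[0,0,0],[0,0.001,-0.008],255],[[0,0,0],[0,0.001,-0.025],255],[[0,0,0],[0,0.001,-0.05],255],[[0,0,0],[0,0.001,-0.075],255],[[0,0,0],[0,0.001,-0.1],255],[[0,0,0],[0,0.001,-0.122],255],[[0,0,0],[0,0.001,-0.134],255],[[0,0,0],[0,0.001,-0.139],255]]'

```text
time: 14.25
ee_pos: [0.4891, -0.0967, 0.1726]
orientation: [-3.138, -0.032, -0.178]
contact_force: [0.0, -0.2, -2.6]
finger_gap: 0.0227
```

>>> apply_moves --steps '[[[0,0,0],[0,0,0],255],[[0,0,0],[0,0,0],255],[[0,0,0],[0,0,0],255]]'

```text
time: 14.55
ee_pos: [0.4909, -0.098, 0.1758]
orientation: [-3.139, -0.038, -0.179]
contact_force: [0.1, 0.2, -1.7]
finger_gap: 0.0224
```

```bash
python3 - <<'E'
from h import *
look();c=calibration("top");cs=calibration("side")
I=lambda a:cv2.resize(a,(400,400),interpolation=cv2.INTER_CUBIC)
s=cv2.imread("pics/side_last.png");t=cv2.imread("pics/top_last.png")
cv2.imwrite("pics/m6.png",np.hstack([I(s[140:220,235:315]),I(t[110:190,300:380])]))
h=cv2.cvtColor(t,cv2.COLOR_BGR2HSV)
k=cv2.inRange(h,(0,150,60),(6,255,255))|cv2.inRange(h,(174,150,60),(180,255,255))
for v in range(160,185):
    q=np.where(k[v,:380])[0]
    if len(q):print(v,q.min(),q.max(),h[v,q,2].max(), np.round(onz(c,(q.min()+q.max())/2,v,.2295)*1000,1))
print(proj(c,(.6047,-.1212,.2295)),proj(cs,(.6047,-.1212,.2095)))
E
```

```text
14.55 [ 0.4909 -0.098   0.1758] [-3.139 -0.038 -0.179] [ 0.13  0.17 -1.74] [ 0.029  0.187 -0.04 ]
side (282, 153, 10, 38)
top (335, 163, 17, 17)
163 336 341 204 [ 612.1 -105.6  229.5]
164 335 349 207 [ 609.3 -114.3  229.5]
165 336 351 206 [ 606.7 -117.9  229.5]
166 336 351 197 [ 604.1 -117.9  229.5]
167 336 350 165 [ 601.5 -116.5  229.5]
168 336 350 162 [ 598.9 -116.4  229.5]
169 337 350 135 [ 596.3 -117.6  229.5]
170 337 350 121 [ 593.8 -117.5  229.5]
171 337 350 116 [ 591.2 -117.4  229.5]
172 337 350 93 [ 588.6 -117.4  229.5]
173 346 349 90 [ 585.8 -127.3  229.5]
174 336 347 198 [ 583.6 -112.2  229.5]
175 336 350 202 [ 580.9 -115.9  229.5]
176 336 351 202 [ 578.3 -117.   229.5]
177 336 350 181 [ 575.8 -115.7  229.5]
178 337 350 148 [ 573.2 -116.9  229.5]
179 345 349 148 [ 570.5 -125.5  229.5]
[344.82701129 165.73113092] [286.13505618 161.80396725]
```

View pics/m6.png

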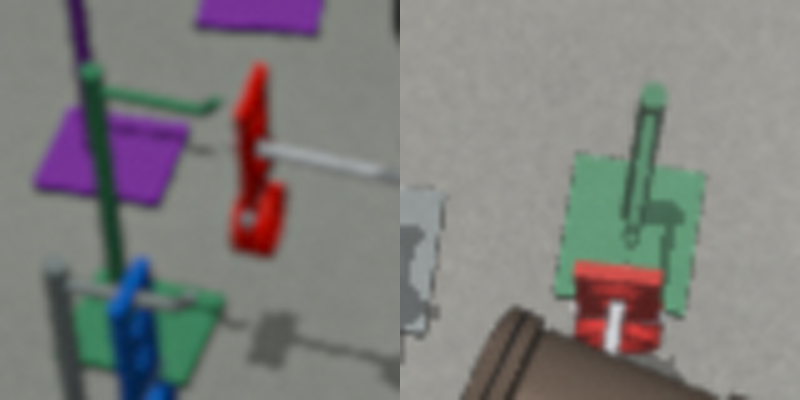

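The clamp hangs upright about 1.4 px (3.5 mm) to the +y side of the green arm's line: plate centre (619,268) against a hook tip at (629,240). Before inserting I'll check its height in the side view.

>>> apply_moves --steps '[[[0,0,0],[0,-0.002,0],255],[[0,0,0],[0,-0.0035,0],255],[[0,0,0],[0,-0.0035,0],255],[[0,0,0],[0,-0.0035,0],255]]'

```text
time: 15.05
ee_pos: [0.49, -0.1013, 0.1743]
orientation: [-3.138, -0.035, -0.179]
contact_force: [-0.6, -0.1, -2.2]
finger_gap: 0.0231
```

```bash
python3 - <<'E'
from h import *
look();cs=calibration("side")
# reference: first image hanging red clamp: ymin top corner; then now
for z in (.205+.020,.205+.0245,.205+.030):
    print(z,"lo row",proj(cs,(.606,-.1215-.0217,z))+[1.6,1.3])
print("ref",proj(cs,(.661,.1397-.0219,.2145))+[1.6,1.3],"meas 223")
print("ring bottom",[ (proj(cs,(.606,-.1215,z-.134))+[1.6,1.3]).round(1).tolist() for z in (.225,.2295,.235)])
E
```

```text
15.05 [ 0.49   -0.1013  0.1743] [-3.138 -0.035 -0.179] [-0.65 -0.07 -2.2 ] [0.071 0.131 0.034]
side (282, 153, 10, 38)
top (336, 164, 17, 17)
0.22499999999999998 lo row [288.07087371 153.97355983]
0.22949999999999998 lo row [287.99283597 152.78917294]
0.235 lo row [287.8969745  151.33433644]
ref [252.92629882 222.88036088] meas 223
ring bottom [[289.3, 192.0], [289.2, 190.9], [289.1, 189.6]]
```

The height checks out: the hole centre is about 4 mm above the arm axis. I'll insert along the arm.

>>> apply_moves --steps '[[[0,0,0],[0.004,-0.0007,0],255],[[0,0,0],[0.012,-0.002,0],255],[[0,0,0],[0.021,-0.0038,0],255],[[0,0,0],[0.03,-0.0054,0],255],[[0,0,0],[0.039,-0.007,0],255],[[0,0,0],[0.048,-0.0087,0],255],[[0,0,0],[0.055,-0.01,0],255],[[0,0,0],[0.059,-0.0107,0],255]]'

```text
time: 15.95
ee_pos: [0.5498, -0.1121, 0.1742]
orientation: [-3.139, -0.035, -0.179]
contact_force: [0.3, -0.9, -1.6]
finger_gap: 0.023
```

```bash
python3 - <<'E'
from h import *
look()
I=lambda a:cv2.resize(a,(400,400),interpolation=cv2.INTER_CUBIC)
s=cv2.imread("pics/side_last.png");t=cv2.imread("pics/top_last.png")
cv2.imwrite("pics/m7.png",np.hstack([I(s[140:220,235:315]),I(t[110:190,300:380])]))
E
```

```text
15.95 [ 0.5498 -0.1121  0.1742] [-3.139 -0.035 -0.179] [ 0.26 -0.86 -1.64] [-0.009  0.203  0.014]
side (262, 149, 10, 39)
top (341, 141, 16, 7)
```

View pics/m7.png

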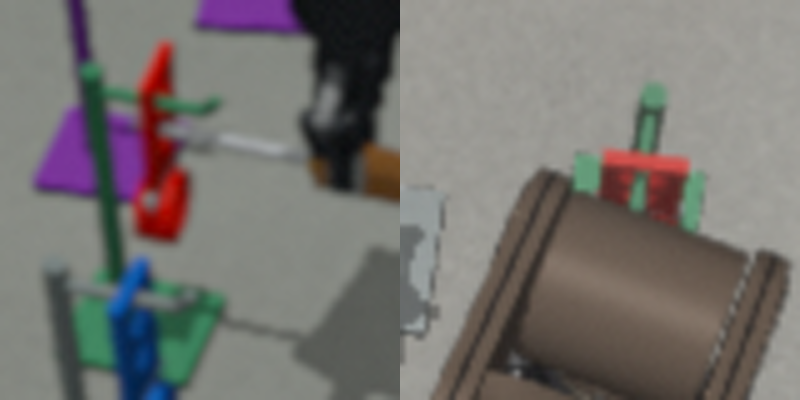

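The side crop shows the clamp threaded on the green arm at (160,100), with the upturned end out in front at (212,103). I'll lower it onto the arm and take the rod to the eye centre.

>>> apply_moves --steps '[[[0,0,0],[0,0,-0.003],255],[[0,0,0],[0,0,-0.006],255],[[0,0.5,0],[0,0,-0.009],255],[[0,1,0],[0,0,-0.012],255],[[0,1.5,0],[0,0,-0.0145],255],[[0,2,0],[0,0,-0.017],255],[[0,2,0],[0,0,-0.017],255],[[0,2,0],[0,0,-0.017],255]]'

```text
time: 16.85
ee_pos: [0.5493, -0.112, 0.1576]
orientation: [3.138, -0.001, -0.179]
contact_force: [-0.2, -0.5, -1.1]
finger_gap: 0.0225
```

```bash
python3 - <<'E'
from h import *
look();cs=calibration("side");c=calibration("top")
print("exp top row",proj(cs,(.6667,-.1325-.0217,.2145))+[1.6,1.3])
E
```

```text
16.85 [ 0.5493 -0.112   0.1576] [ 3.138e+00 -1.000e-03 -1.790e-01] [-0.22 -0.51 -1.08] [ 0.004 -0.002  0.028]
side (263, 154, 11, 38)
top (341, 142, 15, 10)
exp top row [268.21441085 153.01291368]
```

The load is off the rod (torque about 0) and the clamp is at its resting height. I'll centre the rod in the eye with 3 mm more down, then draw it out.

>>> apply_moves --steps '[[[0,0,0],[0,0,-0.003],255],[[0,0,0],[0,0,-0.003],255],[[0,0,0],[-0.006,0.001,-0.003],255],[[0,0,0],[-0.014,0.0025,-0.003],255],[[0,0,0],[-0.024,0.0043,-0.003],255],[[0,0,0],[-0.036,0.0065,-0.003],255],[[0,0,0],[-0.05,0.009,-0.003],255],[[0,0,0],[-0.06,0.0108,-0.003],255]]'

```text
time: 17.75
ee_pos: [0.4875, -0.1007, 0.1542]
orientation: [3.139, 0.0, -0.179]
contact_force: [-0.2, -0.2, -1.3]
finger_gap: 0.0223
```

```bash
python3 - <<'E'
from h import *
look()
I=lambda a:cv2.resize(a,(400,400),interpolation=cv2.INTER_CUBIC)
s=cv2.imread("pics/side_last.png");t=cv2.imread("pics/top_last.png")
cv2.imwrite("pics/m8.png",np.hstack([I(s[140:220,235:315]),I(t[110:190,300:380])]))
E
```

```text
17.75 [ 0.4875 -0.1007  0.1542] [ 3.139  0.    -0.179] [-0.2  -0.2  -1.27] [0.02  0.04  0.044]
side (263, 154, 11, 38)
top (338, 155, 16, 7)
```

View pics/m8.png

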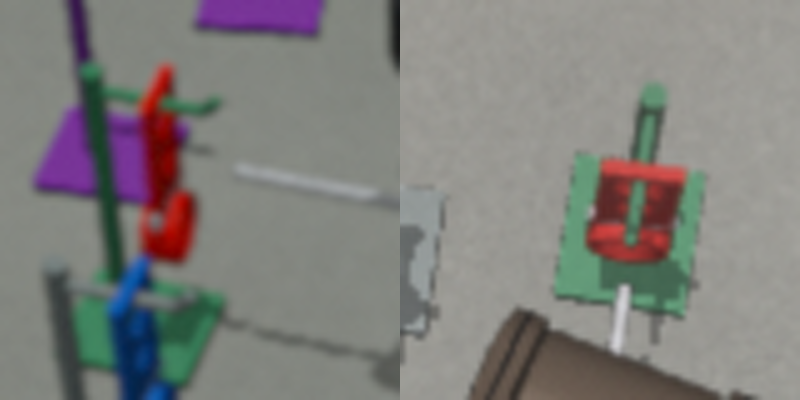

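The side crop shows the red clamp hanging on the green arm with the rod tip clear at (237,168). I'll take the rod back to its old clear spot and lay it down.

>>> apply_moves --steps '[[[0,0,0],[-0.015,0.003,0],255],[[0,0,0],[-0.02,0.003,0.02],255],[[0,0,0],[-0.02,0.003,0.06],255],[[0,0,0],[-0.02,0.003,0.095],255],[[0,0,0],[-0.02,0.003,0.125],255],[[0,0,0],[-0.02,0,0.13],255],[[0,0,0],[-0.02,-0.02,0.13],255],[[0,0,1],[-0.018,-0.04,0.13],255]]'

```text
time: 18.65
ee_pos: [0.4707, -0.1413, 0.2832]
orientation: [3.139, 0.0, -0.16]
contact_force: [0.2, 0.1, -1.4]
finger_gap: 0.0227
```

>>> apply_moves --steps '[[[0,0,2],[0.001,-0.03,0],255],[[0,0,4],[0.002,-0.06,0],255],[[0,0,7],[0.003,-0.1,0],255],[[0,0,10],[0.005,-0.14,0],255],[[0,0,13],[0.006,-0.175,0],255],[[0,0,15],[0.007,-0.205,0],255],[[0,0,17],[0.008,-0.222,0],255],[[0,0,17],[0.008,-0.225,0],255]]'

```text
time: 19.45
ee_pos: [0.4782, -0.3678, 0.2817]
orientation: [3.141, 0.002, 0.133]
contact_force: [-0.6, 0.5, -1.7]
finger_gap: 0.0227
```

>>> apply_moves --steps '[[[0,0,0],[0,0,-0.03],255],[[0,0,0],[0,0,-0.07],255],[[0,0,0],[0,0,-0.11],255],[[0,0,0],[0,0,-0.15],255],[[0,0,0],[0,0,-0.19],255],[[0,0,0],[0,0,-0.22],255],[[0,0,0],[0,0,-0.24],255],[[0,0,0],[0,0,-0.25],255]]'

```text
time: 20.25
ee_pos: [0.4774, -0.3635, 0.0307]
orientation: [-3.14, 0.003, 0.135]
contact_force: [0.3, -0.3, -1.5]
finger_gap: 0.0227
```

```bash
python3 -c "from h import *;look()"
```

```text
20.25 [ 0.4774 -0.3635  0.0307] [-3.14e+00  3.00e-03  1.35e-01] [ 0.33 -0.31 -1.49] [-0.008  0.034 -0.023]
side (263, 154, 11, 38)
top (338, 155, 16, 7)
```

>>> apply_moves --steps '[[[0,0,0],[0,0,-0.008],255],[[0,0,0],[0,0,-0.015],255],[[0,0,0],[0,0,-0.019],255],[[0,0,0],[0,0,-0.021],255],[[0,0,0],[0,0,-0.022],255],[[0,0,0],[0,0,-0.023],255],[[0,0,0],[0,0,-0.023],255]]'

```text
time: 21.05
ee_pos: [0.4791, -0.3662, 0.0114]
orientation: [3.138, -0.001, 0.135]
contact_force: [-0.0, 0.0, -1.3]
finger_gap: 0.023
```

>>> apply_moves --steps '[[[0,0,0],[0,0,-0.001],255],[[0,0,0],[0,0,-0.002],255],[[0,0,0],[0,0,-0.002],255],[[0,0,0],[0,0,-0.002],255]]'

```text
time: 21.45
ee_pos: [0.479, -0.3661, 0.0093]
orientation: [3.139, -0.0, 0.135]
contact_force: [0.3, -0.5, -0.7]
finger_gap: 0.0225
```

>>> apply_moves --steps '[[[0,0,0],[0,0,-0.001],255],[[0,0,0],[0,0,-0.002],255],[[0,0,0],[0,0,-0.002],255],[[0,0,0],[0,0,-0.002],255]]'

```text
time: 21.85
ee_pos: [0.479, -0.366, 0.0072]
orientation: [3.139, -0.0, 0.135]
contact_force: [0.1, -0.3, -0.9]
finger_gap: 0.0225
```

>>> apply_moves --steps '[[[0,0,0],[0,0,-0.0005],255],[[0,0,0],[0,0,-0.001],255],[[0,0,0],[0,0,-0.0015],255],[[0,0,0],[0,0,-0.0015],255],[[0,0,0],[0,0,-0.0015],255]]'

```text
time: 22.35
ee_pos: [0.479, -0.3661, 0.0061]
orientation: [3.139, -0.0, 0.135]
contact_force: [-1.3, 1.2, 2.1]
finger_gap: 0.0226
```

There is bench contact now (the force changed sign to +2 N), at the same height as the grasp. I'll open the jaws and rise.

>>> apply_moves --steps '[[[0,0,0],[0,0,0],170],[[0,0,0],[0,0,0],120],[[0,0,0],[0,0,0],60],[[0,0,0],[0,0,0],0],[[0,0,0],[0,0,0],0],[[0,0,0],[0,0,0],0],[[0,0,0],[0,0,0],0],[[0,0,0],[0,0,0],0]]'

```text
time: 23.15
ee_pos: [0.479, -0.3661, 0.0058]
orientation: [3.138, -0.0, 0.135]
contact_force: [0.3, -0.3, 0.1]
finger_gap: 0.0855
```

>>> apply_moves --steps '[[[0,0,0],[0,0,0.02],0],[[0,0,0],[0,0,0.05],0],[[0,0,0],[0,0,0.09],0],[[0,0,0],[0,0,0.13],0],[[0,0,0],[0,0,0.17],0],[[0,0,0],[0,0,0.21],0],[[0,0,0],[0,0,0.24],0],[[0,0,0],[0,0,0.25],0]]'

```text
time: 23.95
ee_pos: [0.4802, -0.3674, 0.2607]
orientation: [3.132, -0.005, 0.135]
contact_force: [0.1, 0.3, -0.4]
finger_gap: 0.0854
```

```bash
python3 - <<'E'
from h import *
look()
s=cv2.imread("pics/side_last.png");t=cv2.imread("pics/top_last.png");w=capture("wrist")[:,:,::-1]
cv2.imwrite("pics/m9.png",np.vstack([np.hstack([cv2.resize(s[140:300,220:380],(400,400)),cv2.resize(t[110:270,230:390],(400,400))]),np.hstack([cv2.resize(w,(320,200)),cv2.resize(t[:300],(480,200))])]))
E
```

```text
23.95 [ 0.4802 -0.3674  0.2607] [ 3.132 -0.005  0.135] [ 0.15  0.26 -0.38] [ 0.051 -0.023 -0.013]
side (263, 154, 11, 38)
top (338, 155, 16, 7)
```

The viewer's limit is reached, so I'll check numerically against the first pictures.

```bash
python3 - <<'E'
from h import *
c=calibration("wrist");im=np.ascontiguousarray(capture("wrist")[:,:,::-1])
def rect(im,lo,hi,roi):
    x0,y0,x1,y1=roi;h=cv2.cvtColor(im[y0:y1,x0:x1],cv2.COLOR_BGR2HSV)
    k=max(cv2.findContours(cv2.inRange(h,lo,hi),0,2)[0],key=cv2.contourArea,default=None)
    return None if k is None else cv2.boundingRect(k)
print("handle wrist",rect(im,(5,100,60),(20,255,255),(200,0,440,260)))
a=cv2.imread("pics/top0.png");b=cv2.imread("pics/top_last.png");p=cv2.imread("pics/side0.png");q=cv2.imread("pics/side_last.png")
for n,lo,hi,rt,rs in (("blue",(105,120,50),(125,255,255),(270,130,320,185),(250,180,285,240)),("bottle",(5,100,30),(20,255,255),(270,185,310,225),(285,215,320,262)),("bin",(22,120,60),(32,255,255),(140,200,210,270),(280,320,360,395))):
    print(n,rect(a,lo,hi,rt),rect(b,lo,hi,rt),rect(p,lo,hi,rs),rect(q,lo,hi,rs))
r=rect(b,(0,150,60),(6,255,255),(320,110,380,190));print(r)
E
```

```text
handle wrist (107, 146, 19, 72)
blue (9, 18, 17, 11) (9, 18, 17, 11) (7, 12, 13, 39) (7, 12, 13, 39)
bottle (11, 11, 15, 15) (11, 11, 15, 15) (11, 16, 14, 14) (11, 15, 14, 15)
bin (12, 18, 41, 40) (12, 18, 41, 39) (17, 14, 51, 52) (17, 14, 51, 52)
(18, 45, 16, 7)
```

```bash
python3 -c "
from bench import *
print(finish_job())"
```

```text
the job is handed in; nothing more can be done
None
```

I moved the red clamp to the green hook with the rod and handed the job in at about 24 s; `finish_job` gives no verdict. I gripped the rod by its wooden handle and put the steel end through the clamp's lower eye. I then lifted the clamp off the grey hook, carried it over the blue clamp and the bottle, and hung it by its upper hole on the green hook. The rod went back to its old spot, lowered until it touched the bench before I opened the jaws. The gripper never touched the clamp.

What the last checks showed:
- **Red clamp:** it hangs on the green arm and has not moved in the side view since I drew the rod out. It measured within about 1 px of the height expected at rest.
- **Blue clamp, bottle and bin:** in both cameras they are where they started, to within 1 px.
- **Rod:** the wrist camera shows the handle lying straight under the open gripper, which stands 0.25 m above with no contact force.

**Failed or disagreed:**
- The last composite picture could not be viewed because the viewer limit was reached. The final state was therefore checked only by numbers.
- The side camera read about 1.5 px off the arm's own position, which I corrected for.
- The clamp was 3.5 mm off line in front of the green hook, and I corrected that before threading it on.

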